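# Fit the drilled die cap to the clay extruder

## Task

The die cap that has just been drilled is still in the vise. Pull the vise jaw well open by its knob, lift the cap out and fit it to the clay extruder: set it in the collar with its two lugs in the two gaps, push it down against the spring seal, twist it a quarter turn clockwise until the lugs meet their stops, and keep hold of it there, pressed fully home, so that I can do up the locking screw. Finish with the cap still gripped and held down, and leave the tub, the brush and the rule alone.

Things in the scene. Friction and masses are not known exactly. Their poses are not given: they have to be found in the camera images.
- die_cap_hex (a point): Upright aluminium die cap, 0.24-0.4 kg. Underside to top: plug 60 mm dia, 21 tall, lower edge bevelled; hexagon 41 across flats, 44 tall, to grip. Two lugs at the underside, 16 wide, 6 thick, reach 39 from the axis along +x and -x. Point: hexagon's centre, 43 above the underside, 22 above the plug's flat top (fingertips may push there). z up. Flats face +-x, then every 60 degrees.
- vise_jaw (a joint): Opening of the vise's sliding jaw in m: 0 at the start, touching the cap; 0.042 fully open. The screw's half nut is already let off: the jaw slides when its knob is pulled with 5 to 10 N and stays where it is left. Jaws 90 mm wide, tops 59 mm above the bench; the cap sits between them on parallels 40 mm above the bench, so its plug stands 2 mm above the jaws.
- vise_knob (a point): Centre of the knurled steel knob on the vise's spindle, fixed to the jaw, 44 mm above the bench: a cylinder 36 mm in diameter, 24 long, its axis level along this point's x. Pulling it towards its -x, away from the vise, opens the jaw. 10 mm beyond its +x face stands the vise's end plate, 58 mm tall. With the jaw shut the cap is 140 mm to +x.
- mouth (a point): Centre of the extruder collar's top face (98 mm dia, 175 mm above the bench), z up. Rim 6 mm thick, bore 65, two lug gaps 24 wide, out to 42.5 from the axis, at +x and -x. Under the rim the lugs turn clockwise from above, 85 degrees from gaps to stops; the other way is blocked. Cap's underside below this point: 9 mm resting unpushed, 12 when lugs clear the rim, 18 fully home.
- seal_ring (a joint): How far the spring-loaded steel seal ring in the collar is pressed down, in m: 0 free, 0.003 when the cap's lugs just clear the rim, 0.009 fully home (hard stop). The spring pushes up with about 5 N at 0 and 13 N at 0.009; let go, a locked cap rises to 0.003.
- slip_tub: Bystander: white plastic tub with a blue lid, 76 mm in diameter, 85 mm tall; origin at its underside's centre.
- brush: Bystander: a brush lying flat along its x axis; origin at its underside's centre.
- steel_rule: Bystander: steel rule 300 x 30 x 4 mm lying flat along its x axis; origin at its underside's centre.
Things that resemble listed ones, but are neither listed nor needed, are in the scene too. There is more than one size of the part that bears vise_jaw; the job needs the largest. Of the things shaped like the part that bears die_cap_hex, the aluminium one is meant.

How it is judged (in metres and radians):
On the way, in this order (a step that is already met when the one before it is completed fails the run):
1. the vise jaw is pulled open at least 15 mm (value of joint vise_jaw above 0.015 m), for 0.2 s.
2. the cap is lifted clear of the vise (height (world z) of die_cap_hex above 0.125 m and contact force between the fingers and die_cap above 1 N), for 0.2 s.
3. the cap is pushed in with its lugs through the gaps, past the rim (value of joint seal_ring above 0.003 m and horizontal distance between die_cap_hex and mouth below 0.005 m and z of die_cap_hex in the frame of mouth below 0.0325 m and angle between the x axis of die_cap_hex and the x axis of mouth, either way round below 0.5 rad), for 0.05 s.
At the end, for the whole second after the job is handed in: The cap sits in the collar, within 5 mm of centre and 4 degrees of upright, turned at least 75 of its 85 degrees, its underside 14 mm or more below the collar's top, the seal ring pressed 5 mm or more; the fingers still hold its hexagon with over 3 N; the jaw is 15 mm or more open (angle between the x axis of die_cap_hex and the x axis of mouth, either way round above 1.31 rad and horizontal distance between die_cap_hex and mouth below 0.005 m and angle between die_cap_hex's own z axis and vertical below 0.07 rad and z of die_cap_hex in the frame of mouth below 0.029 m and value of joint seal_ring above 0.005 m and value of joint vise_jaw above 0.015 m and contact force between the fingers and die_cap above 3 N and distance between the grasp point and die_cap_hex below 0.03 m); the arm keeps its last pose, push and grip.
It fails at once if a bystander is disturbed (moved more than 20 mm) (distance of any of slip_tub, brush, steel_rule from where it was at the start of the episode above 0.02 m).
It also fails if it takes over 48 s, if anything falls off the work surface, if the arm or the gripper's body presses on something with over 40 N, if the wrist force passes 120 N, or if a joint passes its speed limit or range.

## Robot

A 6-joint arm with a two-finger parallel gripper is mounted at the origin on the work surface. World frame = base frame: x ahead of the robot, y to its left, z up, the work surface at z = 0. Lengths are in m, angles in degrees, forces in N, time in s.
With the tool pointing down it reaches from about 0.25 to 0.725 m from the base axis. Payload 9.7 kg.
Tool frame: the origin (TCP) lies at the very end of the fingers, on their centre line; the grasp point (between the pads) lies 19 mm behind it (bot.grip_depth is the distance from the TCP to the grasp point, in m); z points along the fingers, y is the direction in which the jaws open and shut (so a half turn about z gives the same grasp; the last joint's range is limited). The gripper opens to 85 mm and grips with 20 to 120 N. Pads are 22 mm wide; open, the fingers measure 114 mm over their backs; the gripper's body (76 mm by 85 mm) begins 54 mm behind the grasp point. The pads swing forward as they close: fully open they stand 13 mm farther back than shut.
Start: joints at [67.494, 4.979, 10.078, 95.1, 0, 90], TCP at [0.211, 0.508, 0.231] pointing down, gripper open.
Joint ranges: [-179.16, 179.16], [-48.56, 103.87], [-65.8, 70.77], [-126.05, 130.52], [-82.76, 87.17], [-180, 180]. Speed limits (degrees/s): [127.2, 127.2, 147.25, 180, 180, 180].

## Interface

Orientations are given as [roll, pitch, yaw] about the fixed x, y, z axes, in that order (R = Rz(yaw) Ry(pitch) Rx(roll)).
In Python, from workcell import telemetry, optics, order, bot gives the robot as it stands. The module is installed in compiled form; this text tells all that it offers.
- The arm moves only by the shell command python3 -m inch 'ROWS' [FORCE]. ROWS is JSON, a list of rows, each a list of 7 numbers: the shift along the tool's x, y, z in m, then the turn, a rotation vector about the tool's x, y, z in rad, then the closure, from 0 (fully open) to 1 (shut). In form: [[tx, ty, tz, rx, ry, rz, grip], ...]. A call has 1 to 12 rows; each row is the pose to reach, as a shift and turn from the pose commanded when the call began, along the tool's axes at that moment; what a row does not reach only later rows make up. A row lasts 1/12 s, in which the tool goes at most 41.7 mm and 7.16 degrees, less where a joint would pass 70% of its speed; a pose out of reach is approached as far as the arm can. A call with a gripper value outside its range is refused whole. The fingers move at their own pace and stop on an object; FORCE is the grip in N (left out, the last holds). Time passes only in rows, so rows that repeat a pose let the fingers close. It gives the time, the measured TCP pose, the force and the opening at its end, in the units of the state.
- telemetry.get_obs(): the state, without advancing time (a new reading comes with each control period).
- optics.camera(name): name is "side" or "top"; returns (picture, depth): 420x560x3 uint8, red, green, blue; 420x560 float32, m along the optical axis (not along the pixel's ray), 0 where there is no reading.
- optics.camera_info(name): a dict with "camera_matrix" (3x3 intrinsics, pixels), "xyz" and "attitude" of the camera in the world. Camera axes: x right, y down, z forward; pixel columns grow to the right and rows downward; lengths in m; the calibration is good to about 2 mm. A picture is of the moment at which its call begins. camera_info takes no time and is no camera call.
- order.job_done(): hands the job in, once; it reports no verdict.
The state is a dict: "time": time; "q": joint angles; "qd": joint speeds; "joint_efforts": joint torques, N m; "ee_pos": TCP position; "tcp_rot": TCP orientation; "wrist_force": force on the tool from outside, world axes, zero at the start; "torque": the same for the moment, N m; "opening": finger opening in m.
Only numpy, scipy, OpenCV 4.12 (cv2) and the standard library are available. Lean on these libraries where they do the work, as an engineer would, in place of code of your own. Each camera call takes 0.05 s, during which the arm holds its last target. There are 200 camera calls.

## Working session

There is one attempt and no reset: what is moved stays moved. The work goes in short steps, Python scripts to look and compute and a shell command to move; the robot and the scene stay as the last step left them, time stands still between calls to the robot, and variables do not carry over. Pictures are saved under pics/ and viewed, about 8 in all and at most 12, crops included, and the job is handed in when it is done.

```bash
mkdir -p pics; cat > h.py <<'E'
import numpy as np, cv2
from scipy.spatial.transform import Rotation as R
from workcell import telemetry, optics, order, bot
def shot(n):
    p,d=optics.camera(n); np.savez(f'{n}.npz',p=p,d=d); return p,d
def load(n):
    z=np.load(f'{n}.npz'); return z['p'],z['d']
def cloud(n,d):
    i=optics.camera_info(n);K=np.array(i['camera_matrix']);v,u=np.mgrid[:420,:560]
    P=np.stack([(u-K[0,2])/K[0,0]*d,(v-K[1,2])/K[1,1]*d,d],-1)
    a=np.array(i['attitude']); Rm=R.from_euler('xyz',a,degrees=True).as_matrix() if a.shape==(3,) else a
    return P@Rm.T+np.array(i['xyz'])
E
python3 - <<'E'
from h import *
for n in('top','side'):
    print(n,optics.camera_info(n)); p,d=shot(n)
    cv2.imwrite(f'pics/{n}0.png',cv2.resize(p[...,::-1],(800,600)))
    print(cloud(n,d)[[200,350],[280,280]])
print(telemetry.get_obs())
E
```

```text
top {'camera_matrix': array([[496.21805139,   0.        , 283.36687375],
       [  0.        , 496.21805139, 214.19548325],
       [  0.        ,   0.        ,   1.        ]]), 'xyz': array([ 0.41004174, -0.00982135,  1.35866435]), 'attitude': array([-168.75601234,    1.43170452,  -89.36848176])}
[[ 7.19698742e-01  3.69088208e-02  3.23324980e-03]
 [ 3.13006244e-01  3.20082298e-02 -5.75578842e-04]]
side {'camera_matrix': array([[458.80272966,   0.        , 282.24137992],
       [  0.        , 458.80272966, 215.9502941 ],
       [  0.        ,   0.        ,   1.        ]]), 'xyz': array([ 0.26676863, -1.02395386,  0.73173645]), 'attitude': array([-119.1629127 ,    1.32010431,  -21.47911443])}
[[ 0.76736483  0.31585689 -0.00195104]
 [ 0.5107886  -0.34452109 -0.00097641]]
{'time': 0.1, 'q': array([ 6.74948035e+01,  5.00881549e+00,  1.00398124e+01,  9.50988230e+01,
       -9.59646849e-04,  8.99979394e+01]), 'qd': array([-0.03401901,  0.00369736,  0.11235771, -0.10223491,  0.05589416,
       -0.09222909]), 'joint_efforts': array([ 3.39805192e-04, -5.21558511e+01,  4.65655875e+01,  1.60470855e-02,
        8.79518240e-06,  5.09815294e-06]), 'ee_pos': array([0.21045205, 0.50793342, 0.23065297]), 'tcp_rot': array([-1.79932174e+02,  9.57206828e-04,  1.57496865e+02]), 'wrist_force': array([1.74960676, 0.61897517, 0.19536922]), 'torque': array([-0.00773609,  0.03006839,  0.02666503]), 'opening': 0.0855349708815626}
```

View pics/top0.png

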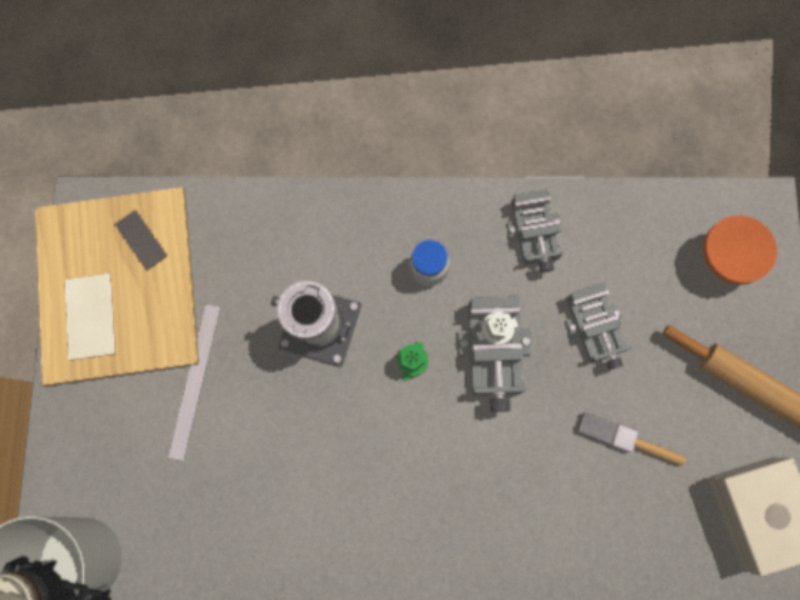

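View pics/side0.png

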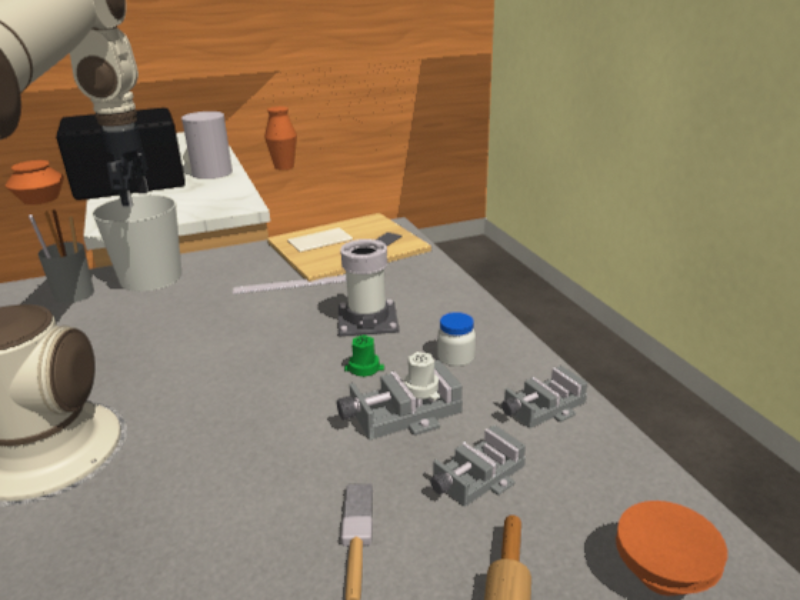

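Top view: the large vise is at (497,350) with its knob at (500,403), and the aluminium cap is at (500,325). The collar is at (307,308), the tub at (430,258) and the green lookalike cap at (412,360). The side view agrees. Next I'll look at crops and depth.

```bash
python3 - <<'E'
from h import *
p,d=load('top'); C=cloud('top',d)
a=cv2.resize(p[195:295,315:380,::-1],(390,600),interpolation=cv2.INTER_CUBIC)
b=cv2.resize(p[190:260,185:260,::-1],(405,378),interpolation=cv2.INTER_CUBIC)
b=cv2.copyMakeBorder(b,0,222,0,0,cv2.BORDER_CONSTANT)
cv2.imwrite('pics/crop1.png',np.hstack([a,b]))
def sel(r0,r1,c0,c1,z0,z1):
    Q=C[r0:r1,c0:c1].reshape(-1,3);Q=Q[(Q[:,2]>z0)&(Q[:,2]<z1)];return Q
# collar
Q=sel(190,250,185,250,.165,.185);print('collar',len(Q),Q.mean(0),Q.min(0),Q.max(0), cv2.minEnclosingCircle(Q[:,:2].astype(np.float32)))
Q=sel(205,250,325,375,.095,.115);print('hex',len(Q),Q.mean(0),Q.min(0),Q.max(0),cv2.minAreaRect(Q[:,:2].astype(np.float32)))
Q=sel(205,260,325,375,.052,.066);print('jawtops',len(Q),cv2.minAreaRect(Q[:,:2].astype(np.float32)))
Q=sel(268,292,335,365,.03,.075);print('knob',len(Q),Q.mean(0),Q.min(0),Q.max(0),cv2.minAreaRect(Q[:,:2].astype(np.float32)))
Q=sel(200,292,325,375,.012,.075);print('vise',len(Q),cv2.minAreaRect(Q[:,:2].astype(np.float32)))
p,d=load('side')
E=np.hstack
a=cv2.resize(p[240:310,225:330,::-1],(800,533),interpolation=cv2.INTER_CUBIC)
cv2.imwrite('pics/crop2.png',a)
E
```

```text
collar 1093 [0.63941581 0.19224866 0.17183413] [0.59049216 0.14281095 0.16501496] [0.68771074 0.25292242 0.18175232] ((0.6428382396697998, 0.19833946228027344), 0.05681120976805687)
hex 226 [ 0.62662241 -0.14614123  0.10536496] [ 0.60595756 -0.16911839  0.09507122] [ 0.64800782 -0.12388212  0.11261834] ((0.6265965104103088, -0.1462797224521637), (0.040820833295583725, 0.04386225342750549), 56.115570068359375)
jawtops 919 ((0.6189992427825928, -0.14475400745868683), (0.13739104568958282, 0.09016072750091553), 1.6830741167068481)
knob 316 [ 0.50211467 -0.14806889  0.05489167] [ 0.47520702 -0.18984383  0.03000929] [ 0.528886   -0.11075627  0.06772059] ((0.5015978813171387, -0.1511608511209488), (0.05185841768980026, 0.07962583750486374), 2.7136647701263428)
vise 2383 ((0.5812993049621582, -0.15032967925071716), (0.21206767857074738, 0.12574028968811035), 0.25715434551239014)
```

View pics/crop1.png

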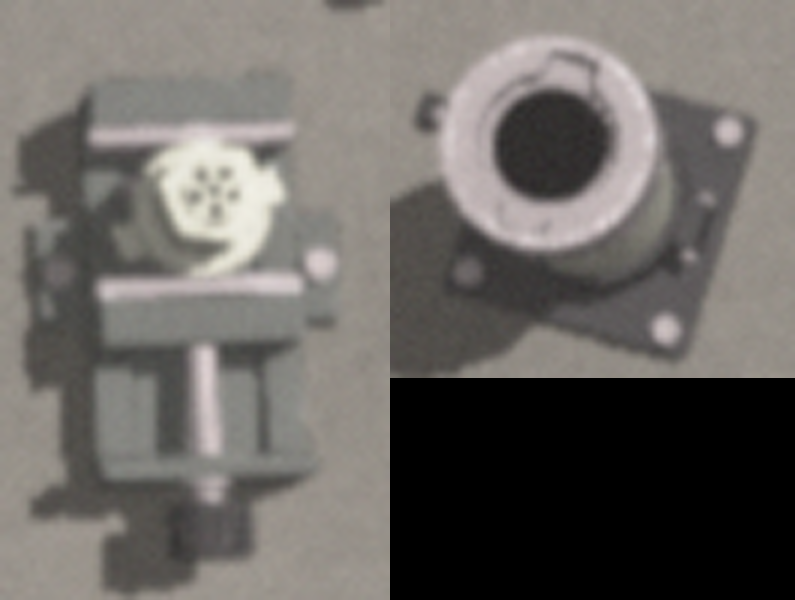

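View pics/crop2.png

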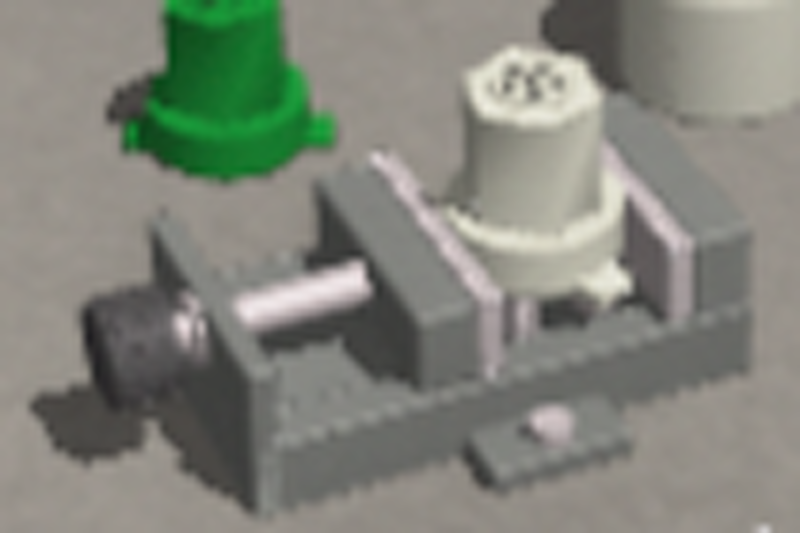

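The vise crop shows the jaw tops, the cap's lugs at about (275,185) and (125,230), and the knob at (215,530). In the collar crop one gap is clear at (575,70) and the other is faint near (515,215). I'll measure both orientations more closely.

```bash
cat >> h.py <<'E'
def pix(n,pts,z):
    i=optics.camera_info(n);K=np.array(i['camera_matrix']);Rm=R.from_euler('xyz',i['attitude'],degrees=True).as_matrix()
    o=[]
    for (u,v),zz in zip(pts,np.broadcast_to(z,len(pts))):
        r=Rm@[(u-K[0,2])/K[0,0],(v-K[1,2])/K[1,1],1]; o.append(i['xyz']+r*(zz-i['xyz'][2])/r[2])
    return np.array(o)
E
python3 - <<'E'
from h import *
c=lambda x,y:(315+x/6-.42,195+y/6-.42)
# jaw plates' ends
P=pix('top',[c(92,135),c(295,130),c(100,290),c(302,285),c(213,530)],[.059]*4+[.062]);print(P.round(4))
for a,b in((0,1),(2,3)): v=P[a]-P[b];print('yaw of vise y',np.degrees(np.arctan2(v[1],v[0]))-90)
L=pix('top',[c(279,187),c(122,232)],.046);print(L.round(4));v=L[1]-L[0];print('lug',np.degrees(np.arctan2(v[1],v[0])),np.linalg.norm(v))
# accumulate frames for less noise
ps=[];ds=[]
for k in range(6):
    p,d=optics.camera('top');ps.append(p.astype(float));ds.append(d)
p=np.mean(ps,0).astype(np.uint8);d=np.median(ds,0);np.savez('topm.npz',p=p,d=d)
C=cloud('top',d)
Q=C[190:250,185:250].reshape(-1,3);Q=Q[(Q[:,2]>.168)&(Q[:,2]<.19)&(np.hypot(Q[:,0]-.639,Q[:,1]-.192)<.058)]
print('collar',len(Q),Q.mean(0),cv2.minEnclosingCircle(Q[:,:2].astype(np.float32)),Q.min(0),Q.max(0))
g=cv2.resize(p[192:240,193:241,::-1],(600,600),interpolation=cv2.INTER_CUBIC)
m=C[192:240,193:241,2]; m=cv2.resize(np.clip((m-.15)/.035*255,0,255).astype(np.uint8),(600,600),interpolation=cv2.INTER_NEAREST)
lab=cv2.createCLAHE(4,(2,2)); g=cv2.merge([lab.apply(x) for x in cv2.split(g)])
cv2.imwrite('pics/col.png',cv2.resize(np.hstack([g,cv2.merge([m]*3)]),(800,400)))
# cap hex
Q=C[205:250,325:375].reshape(-1,3);Q=Q[(Q[:,2]>.1)&(Q[:,2]<.115)];print('hex',len(Q),Q.mean(0),cv2.minEnclosingCircle(Q[:,:2].astype(np.float32)))
h=cv2.convexHull(Q[:,:2].astype(np.float32))[:,0]; hc=Q[:,:2].mean(0)
best=min(range(60),key=lambda t:np.sum([max((h-hc)@[np.cos(np.radians(t+60*k)),np.sin(np.radians(t+60*k))]) for k in range(6)]));print('flat normal',best)
# knob cluster
Q=C[268,335:365];
Q=C[268:292,335:365].reshape(-1,3);Q=Q[(Q[:,2]>.052)&(Q[:,0]<.503)];print('knobtop',len(Q),Q.mean(0),Q.min(0),Q.max(0))
E
```

```text
[[ 0.661  -0.0985  0.059 ]
 [ 0.6639 -0.1883  0.059 ]
 [ 0.5918 -0.1015  0.059 ]
 [ 0.5946 -0.1899  0.059 ]
 [ 0.4875 -0.1491  0.062 ]]
yaw of vise y 1.794904860619738
yaw of vise y 1.8637489068634636
[[ 0.6405 -0.1824  0.046 ]
 [ 0.6197 -0.1124  0.046 ]]
lug 106.53990224303912 0.07303901730662887
collar 706 [0.63910231 0.19177331 0.17431503] ((0.6404141187667847, 0.1960882842540741), 0.05374867841601372) [0.59044604 0.1426945  0.1680115 ] [0.68758963 0.24757756 0.17871837]
hex 224 [ 0.62692561 -0.14646741  0.10564096] ((0.6269485354423523, -0.14653007686138153), 0.023037703707814217)
flat normal 53
knobtop 109 [ 0.48735443 -0.14945251  0.05918027] [ 0.47702849 -0.16558871  0.05205688] [ 0.49828274 -0.13412963  0.06500424]
```

View pics/col.png

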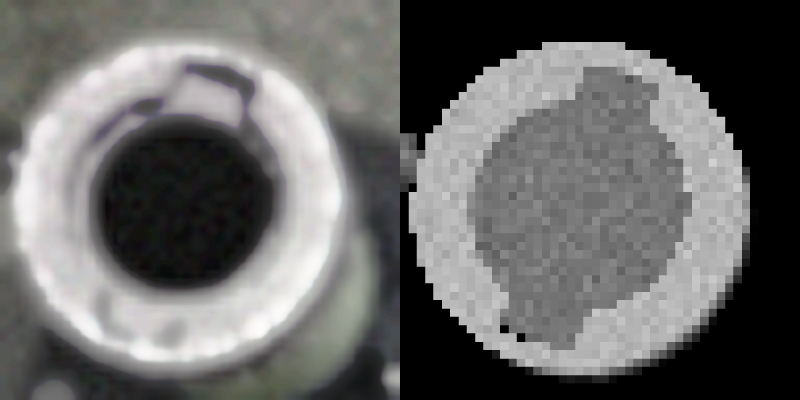

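The depth picture shows both gaps clearly, at (617,85) and (545,330), on one line through the centre. I'll fit the collar and cap models to that depth.

```bash
python3 - <<'E'
from h import *
from scipy.optimize import differential_evolution as DE
z=np.load('topm.npz');d=z['d'];p=z['p'];C=cloud('top',d)
v,u=np.mgrid[185:250,185:250];P=pix('top',np.c_[u.ravel(),v.ravel()],.175)[:,:2]
H=C[185:250,185:250,2].ravel()
def f(x):
    q=P-x[:2];r=np.hypot(*q.T);c,s=np.cos(x[2]),np.sin(x[2]);a=q@[c,s];b=q@[-s,c]
    sg=lambda t:1/(1+np.exp(-t/.0007))
    hole=np.maximum(sg(.0325-r),sg(.012-abs(b))*sg(.0425-abs(a))*sg(.0425-r))
    w=r<.049
    rim=(H>.1705)
    o=sg(.049-r)*(1-hole)  # rim model
    return np.sum(((o-rim)**2)[r<.06])
for lo in(0,):
    s=DE(f,[(.62,.66),(.17,.22),(-1.57,1.57)],seed=1,tol=1e-8);print('mouth',s.x[:2],np.degrees(s.x[2]),s.fun)
# cap hexagon
v,u=np.mgrid[205:250,325:375];P2=pix('top',np.c_[u.ravel(),v.ravel()],.105)[:,:2];M=(C[205:250,325:375,2].ravel()>.098)
def g(x):
    q=P2-x[:2];m=np.max([q@[np.cos(x[2]+k*np.pi/3),np.sin(x[2]+k*np.pi/3)] for k in range(6)],0)
    return np.sum((1/(1+np.exp(-(.0205-m)/.0007))-M)**2)
s=DE(g,[(.6,.65),(-.17,-.12),(0,1.0472)],seed=1,tol=1e-8);print('cap',s.x[:2],np.degrees(s.x[2]),s.fun)
# lugs
cc=s.x[:2]
Q=C[195:260,320:380].reshape(-1,3);r=np.hypot(*(Q[:,:2]-cc).T);m=(r>.032)&(r<.041)&(Q[:,2]>.0425)&(Q[:,2]<.051);Q=Q[m];r=r[m]
a=np.degrees(np.arctan2(Q[:,1]-cc[1],Q[:,0]-cc[0]));o=np.argsort(a)
for i in o:print(int(a[i]),round(r[i]*1e3),round(Q[i,2]*1e3),end='; ')
print();L=pix('top',[(360.8-.0,225.6)],.046);print(np.degrees(np.arctan2(*(L[0,:2]-cc)[::-1])))
E
```

```text
mouth [0.6391845  0.19172274] -15.916921159119658 30.220802075353674
cap [ 0.62692203 -0.14640794] 52.09091890714456 6.664023888832512
-78 39 44; -77 37 44; -77 34 48; -75 39 48; -73 38 44; -73 34 47; -70 38 46; -68 36 46; -66 40 44; -64 37 46; -63 34 46; -61 38 47; -59 35 47; -57 39 47; -55 37 46; -35 39 47; -32 37 48; -28 36 47; -24 35 46; -20 33 50; 100 37 45; 100 34 45; 103 37 44; 105 35 45; 107 33 48; 108 39 48; 109 36 46; 111 33 47; 113 37 44; 114 34 44; 117 32 46; 117 38 48; 119 36 47; 121 33 45; 122 37 45; 124 34 43; 
-68.44241515424163
```

```bash
cat >> h.py <<'E'
def rel(p,yaw,tilt=None):
    o=telemetry.get_obs();R0=R.from_euler('xyz',o['tcp_rot'],degrees=True);R1=R.from_euler('xyz',[180,0,yaw],degrees=True)
    return (R0.inv().apply(np.array(p)-o['ee_pos'])).round(4),(R0.inv()*R1).as_rotvec().round(4)
def st():
    o=telemetry.get_obs();print(o['time'],o['q'].round(1),o['ee_pos'].round(4),o['tcp_rot'].round(2),o['wrist_force'].round(1),o['torque'].round(2),round(o['opening'],4))
E
python3 -m inch '[[0,0,-0.04,0,0,0,0],[0,0,-0.04,0,0,-0.1,0],[0,0,-0.04,0,0,-0.1,0]]'
python3 -c "
from h import *
st();print(rel([.487,-.1505,.2],-178.2),rel([.487,-.1505,.2],1.8))"
```

```text
time: 0.65
ee_pos: [0.2107, 0.5086, 0.273]
tcp_rot: [179.8, 0.0, 163.5]
wrist_force: [0.1, 0.4, 0.2]
opening: 0.0856
0.65 [67.5  6.1 15.9 99.7 -0.  84. ] [0.2107 0.5086 0.273 ] [1.7984e+02 2.0000e-02 1.6347e+02] [0.1 0.4 0.2] [ 0.02  0.02 -0.02] 0.0856
(array([-0.4523, -0.5535,  0.0716]), array([ 0.0027,  0.0008, -0.3199])) (array([-0.4523, -0.5535,  0.0716]), array([ 1.1000e-03, -3.9000e-03,  2.8217e+00]))
```

```bash

python3 -m inch '[[-0.2,-0.25,0,0,0,-0.15,0],[-0.2,-0.25,0,0,0,-0.15,0],[-0.2,-0.25,0,0,0,-0.15,0],[-0.2,-0.25,0,0,0,-0.15,0],[-0.2,-0.25,0,0,0,-0.15,0],[-0.2,-0.25,0,0,0,-0.15,0],[-0.2,-0.25,0,0,0,-0.15,0],[-0.452,-0.5535,0.02,0,0,-0.32,0],[-0.452,-0.5535,0.02,0,0,-0.32,0],[-0.452,-0.5535,0.04,0,0,-0.32,0],[-0.452,-0.5535,0.04,0,0,-0.32,0],[-0.452,-0.5535,0.04,0,0,-0.32,0]]'
python3 -c "
from h import *
st();print(rel([.487,-.1505,.11],-178.2))"
```

```text
time: 1.65
ee_pos: [0.3969, 0.0518, 0.254]
tcp_rot: [180.0, 0.0, -178.6]
wrist_force: [0.6, 0.9, -0.1]
opening: 0.0855
1.65 [  7.4 -14.7  -5.7  99.    0.    6. ] [0.3969 0.0518 0.254 ] [ 180.     0.  -178.6] [ 0.6  0.9 -0.1] [ 0.05 -0.07  0.02] 0.0855
(array([-0.0851, -0.2044,  0.144 ]), array([ 0.0001,  0.0001, -0.007 ]))
```

```bash

python3 -m inch '[[-0.085,-0.204,0.14,0,0,-0.007,0],[-0.085,-0.204,0.14,0,0,-0.007,0],[-0.085,-0.204,0.14,0,0,-0.007,0],[-0.085,-0.204,0.14,0,0,-0.007,0],[-0.085,-0.204,0.14,0,0,-0.007,0],[-0.085,-0.204,0.14,0,0,-0.007,0],[-0.085,-0.204,0.14,0,0,-0.007,0],[-0.085,-0.204,0.14,0,0,-0.007,0],[-0.085,-0.204,0.14,0,0,-0.007,0],[-0.085,-0.204,0.14,0,0,-0.007,0]]'
python3 -c "
from h import *
st();print(rel([.487,-.1505,.025],-178.2))
p,d=shot('side');cv2.imwrite('pics/s2.png',cv2.resize(p[200:320,200:360,::-1],(800,600),interpolation=cv2.INTER_CUBIC))"
```

```text
time: 2.48
ee_pos: [0.4873, -0.1469, 0.1155]
tcp_rot: [180.0, 0.0, -178.1]
wrist_force: [-0.0, 0.1, 0.6]
opening: 0.0856
2.4833 [-16.8  -1.4  -9.2  82.1   0.  -18.7] [ 0.4873 -0.1469  0.1155] [ 1.8000e+02  3.0000e-02 -1.7806e+02] [-0.   0.1  0.6] [ 0.03  0.06 -0.02] 0.0856
(array([ 0.0005, -0.0036,  0.0905]), array([0.0001, 0.0006, 0.0024]))
```

View pics/s2.png

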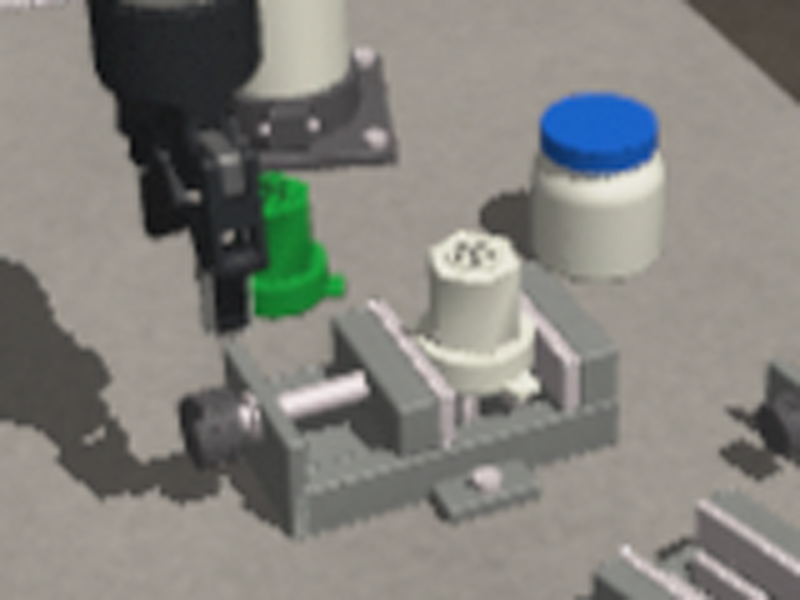

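The gripper stands above the knob at (215,425) and the approach is clear. I'll descend and close.

```bash

python3 -m inch '[[0.001,-0.0035,0.03,0,0,0.002,0],[0.001,-0.0035,0.06,0,0,0.002,0],[0.001,-0.0035,0.089,0,0,0.002,0],[0.001,-0.0035,0.089,0,0,0.002,0.1],[0.001,-0.0035,0.089,0,0,0.002,1],[0.001,-0.0035,0.089,0,0,0.002,1],[0.001,-0.0035,0.089,0,0,0.002,1],[0.001,-0.0035,0.089,0,0,0.002,1],[0.001,-0.0035,0.089,0,0,0.002,1],[0.001,-0.0035,0.089,0,0,0.002,1],[0.001,-0.0035,0.089,0,0,0.002,1]]' 60
python3 -c "
from h import *
st()"
```

```text
time: 3.45
ee_pos: [0.4879, -0.1493, 0.0289]
tcp_rot: [179.8, 0.2, -178.1]
wrist_force: [-2.9, 13.6, 13.4]
opening: 0.0343
3.45 [-17.2   0.5 -17.1  72.3   0.3 -19.1] [ 0.4879 -0.1493  0.0289] [ 179.79    0.24 -178.05] [-2.9 13.6 13.4] [3.1  0.62 0.1 ] 0.0343
```

```bash

python3 -m inch '[[0.005,0,0,0,0,0,1],[0.012,0,0,0,0,0,1],[0.02,0,0,0,0,0,1],[0.028,0,0,0,0,0,1],[0.034,0,0,0,0,0,1],[0.038,0,0,0,0,0,1],[0.038,0,0,0,0,0,1],[0.038,0,0,0,0,0,1],[0.038,0,0,0,0,0,1]]'
python3 -c "
from h import *
st()"
```

```text
time: 4.2
ee_pos: [0.4502, -0.1508, 0.0289]
tcp_rot: [179.8, 0.3, -178.1]
wrist_force: [-0.7, 13.7, 12.6]
opening: 0.0343
4.2 [-18.7  -4.4 -21.8  72.4   0.3 -20.6] [ 0.4502 -0.1508  0.0289] [ 179.81    0.29 -178.06] [-0.7 13.7 12.6] [2.98 0.3  0.18] 0.0343
```

```bash

python3 -m inch '[[0.038,0,0,0,0,0,0],[0.0,0,0,0,0,0,0],[0,0,0,0,0,0,0],[0,0,0,0,0,0,0],[0,0,-0.04,0,0,0,0],[0,0,-0.08,0,0,0,0],[0,0,-0.12,0,0,-0.1,0],[0,0,-0.12,0,0,-0.22,0],[0,0,-0.12,0,0,-0.35,0],[0,0,-0.12,0,0,-0.35,0]]' >/dev/null
python3 - <<'E'
from h import *
st();print(rel([.627,-.1464,.14],-158))
p,d=shot('top');C=cloud('top',d)
cv2.imwrite('pics/t2.png',cv2.resize(p[190:300,300:390,::-1],(490,600),interpolation=cv2.INTER_CUBIC))
Q=C[195:260,320:380].reshape(-1,3);Q=Q[(Q[:,2]>.098)&(Q[:,2]<.115)&(abs(Q[:,0]-.627)<.04)];print(len(Q),Q.mean(0))
E
```

```text
5.0333 [-18.8  -6.4 -10.4  85.8  -0.  -41. ] [ 0.4496 -0.153   0.1479] [-1.7988e+02  1.4000e-01 -1.5777e+02] [ 0.5  0.5 -0.6] [-0.    0.04 -0.05] 0.0852
(array([-0.1667, -0.061 ,  0.0084]), array([-0.0021,  0.0024,  0.004 ]))
226 [ 0.62675357 -0.1464476   0.10555576]
```

View pics/t2.png

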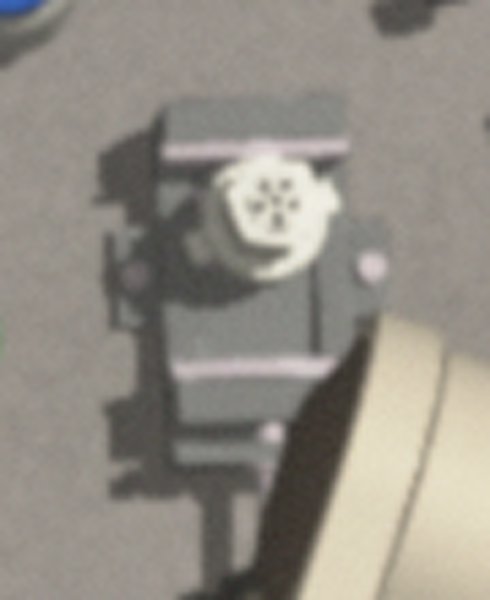

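The jaw is clearly open (plate now at y≈370) and the cap hasn't moved. I'll go over it and grip across the flats in line with the lugs.

```bash

python3 -m inch '[[-0.04,-0.015,0,0,0,0,0],[-0.08,-0.03,0,0,0,0,0],[-0.12,-0.045,0,0,0,0,0],[-0.155,-0.057,0.005,-0.001,0.002,0.004,0],[-0.1667,-0.061,0.008,-0.002,0.0024,0.004,0],[-0.1667,-0.061,0.008,-0.002,0.0024,0.004,0],[-0.1667,-0.061,0.008,-0.002,0.0024,0.004,0]]' >/dev/null
python3 -c "
from h import *
st();print(rel([.6268,-.1464,.066],-158))"
```

```text
5.6667 [-13.2  17.3  13.9  86.9   0.  -34.7] [ 0.6259 -0.1468  0.1365] [ 179.81   -0.26 -158.49] [-0.1  0.7  0.1] [0.   0.02 0.02] 0.0856
(array([-0.0013, -0.0002,  0.0705]), array([ 0.0033, -0.0045, -0.0086]))
```

```bash

python3 -m inch '[[-0.001,0,0.035,0.003,-0.0045,-0.008,0],[-0.001,0,0.07,0.003,-0.0045,-0.008,0],[-0.001,0,0.07,0.003,-0.0045,-0.008,0],[-0.001,0,0.07,0.003,-0.0045,-0.008,0.95],[-0.001,0,0.07,0.003,-0.0045,-0.008,0.95],[-0.001,0,0.07,0.003,-0.0045,-0.008,0.95],[-0.001,0,0.07,0.003,-0.0045,-0.008,0.95],[-0.001,0,0.07,0.003,-0.0045,-0.008,0.95],[-0.001,0,0.07,0.003,-0.0045,-0.008,0.95],[-0.001,0,0.07,0.003,-0.0045,-0.008,0.95],[-0.001,0,0.07,0.003,-0.0045,-0.008,0.95]]' 100
python3 -c "
from h import *
st()"
```

```text
time: 6.58
ee_pos: [0.6276, -0.1469, 0.0709]
tcp_rot: [-179.8, 0.3, -157.9]
wrist_force: [-2.0, 0.6, 8.0]
opening: 0.0397
6.5833 [-13.2  17.4   6.7  79.    0.  -35.3] [ 0.6276 -0.1469  0.0709] [-179.81    0.3  -157.9 ] [-2.   0.6  8. ] [ 0.01  0.49 -0.04] 0.0397
```

```bash

python3 -m inch '[[0,0,-0.01,0,0,0,0.95],[0,0,-0.03,0,0,0,0.95],[0,0,-0.06,0,0,0,0.95],[0,0,-0.09,0,0,0,0.95],[0,0,-0.12,0,0,0,0.95],[0,0,-0.15,0,0,0,0.95],[0,0,-0.17,0,0,0,0.95],[0,0,-0.17,0,0,0,0.95],[0,0,-0.17,0,0,0,0.95],[0,0,-0.17,0,0,0,0.95]]' 
python3 - <<'E'
from h import *
st();print(rel([.6392,.1917,.26],-106))
p,d=shot('side');cv2.imwrite('pics/s3.png',cv2.resize(p[130:290,220:380,::-1],(600,600),interpolation=cv2.INTER_CUBIC))
E
```

```text
time: 7.42
ee_pos: [0.6261, -0.1465, 0.2366]
tcp_rot: [-180.0, 0.1, -157.9]
wrist_force: [-0.1, -1.0, -3.8]
opening: 0.0403
7.4167 [-13.2  18.6  26.5  97.9   0.  -35.3] [ 0.6261 -0.1465  0.2366] [-1.7999e+02  6.0000e-02 -1.5788e+02] [-0.1 -1.  -3.8] [-0.02  0.    0.02] 0.0403
(array([-0.1395,  0.3083, -0.0233]), array([-7.000e-04,  9.000e-04, -9.055e-01]))
```

View pics/s3.png

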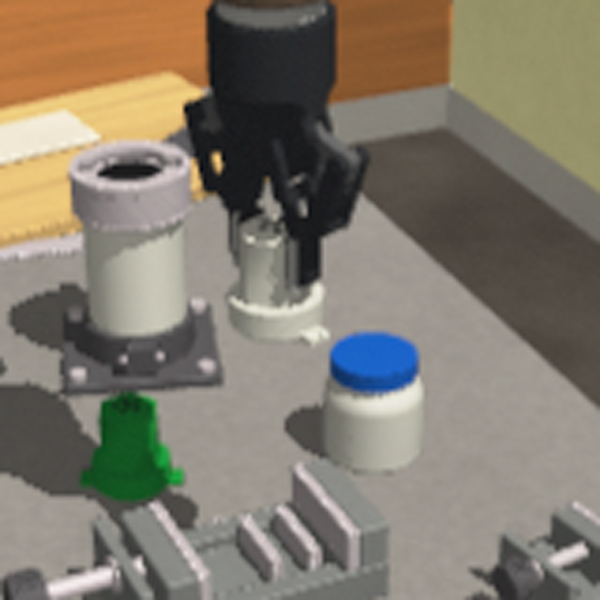

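The cap is held upright, with its lug at (315,333), clear of the vise and tub. I'll carry it over the collar.

```bash

python3 -m inch '[[0,0.01,-0.023,0,0,0,0.95],[-0.015,0.035,-0.023,0,0,-0.1,0.95],[-0.03,0.07,-0.023,0,0,-0.2,0.95],[-0.045,0.105,-0.023,0,0,-0.3,0.95],[-0.06,0.14,-0.023,0,0,-0.4,0.95],[-0.075,0.175,-0.023,0,0,-0.5,0.95],[-0.09,0.21,-0.023,0,0,-0.6,0.95],[-0.105,0.24,-0.023,0,0,-0.7,0.95],[-0.12,0.27,-0.023,0,0,-0.8,0.95],[-0.133,0.295,-0.023,0,0,-0.9055,0.95],[-0.1395,0.308,-0.023,0,0,-0.9055,0.95],[-0.1395,0.308,-0.023,0,0,-0.9055,0.95]]' >/dev/null
python3 -m inch '[[0,0,0,0,0,0,0.95],[0,0,0,0,0,0,0.95]]' 
python3 - <<'E'
from h import *
st();print(rel([.6392,.1917,.26],-105.9))
p,d=shot('side');C=cloud('side',d);cv2.imwrite('pics/s4.png',cv2.resize(p[130:210,215:305,::-1],(675,600),interpolation=cv2.INTER_CUBIC))
np.save('C.npy',C)
E
```

```text
time: 8.63
ee_pos: [0.6393, 0.1904, 0.26]
tcp_rot: [-179.9, -0.0, -106.1]
wrist_force: [0.0, -0.9, -2.8]
opening: 0.0399
8.6333 [ 1.66e+01  2.34e+01  3.55e+01  1.02e+02 -1.00e-01 -5.73e+01] [0.6393 0.1904 0.26  ] [-1.7992e+02 -3.0000e-02 -1.0612e+02] [ 0.  -0.9 -2.8] [-0.06 -0.03 -0.03] 0.0399
(array([-0.0012,  0.0005, -0.    ]), array([-0.0013, -0.0006, -0.0038]))
```

View pics/s4.png

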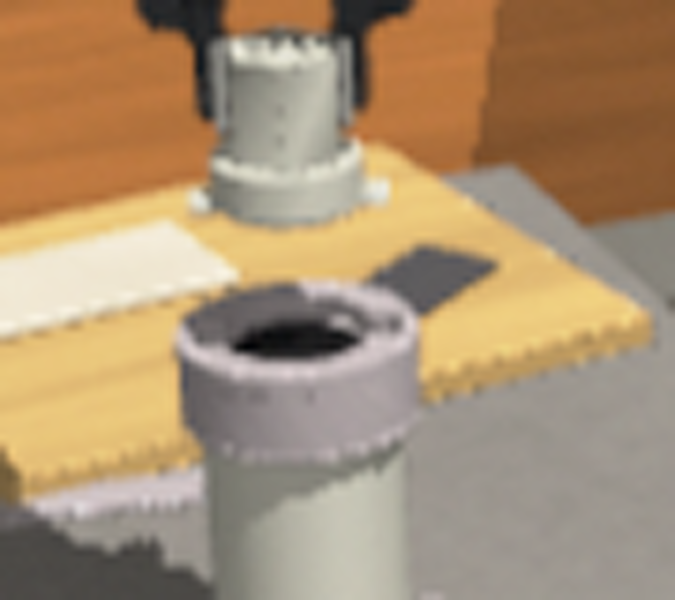

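```bash
python3 - <<'E'
from h import *
c=lambda x,y:(215+(x+.5)/7.5-.5,130+(y+.5)/7.5-.5)
A=pix('side',[c(210,190),c(363,190)],.240); B=pix('side',[c(178,345),c(419,345)],.172)
i=optics.camera_info('side')['xyz']
for n,P in(('plug',A),('collar',B)):
    m=P.mean(0);v=(m-i)[:2];v/=np.linalg.norm(v);l=np.array([v[1],-v[0]])
    print(n,m,'lateral',(m-i)[:2]@l,np.linalg.norm(P[0]-P[1]))
for n,q in(('tcp',[.6393,.1904]),('mouth',[.6392,.1917])):print(n,(np.array(q)-i[:2])@l, l)
C=np.load('C.npy');Q=C[130:210,215:305].reshape(-1,3)
S=Q[(Q[:,2]>.15)&(Q[:,2]<.17)&(Q[:,0]>.5)&(Q[:,0]<.75)&(Q[:,1]<.3)]
T=Q[(Q[:,2]>.236)&(Q[:,2]<.247)&(Q[:,0]>.5)&(Q[:,0]<.75)&(Q[:,1]<.25)]
from scipy.optimize import least_squares as LS
for n,S,r in(('collar',S,.049),('plug',T,.030)):
    s=LS(lambda x:np.hypot(S[:,0]-x[0],S[:,1]-x[1])-r,[.64,.19],loss='soft_l1',f_scale=.002);print(n,len(S),s.x)
E
```

```text
plug [0.63370874 0.17317411 0.24      ] lateral 3.94273706098055e-17 0.05952329030343314
collar [0.63643955 0.1781792  0.172     ] lateral -1.4395165326615167e-17 0.0963485836031217
tcp -0.000857952794974514 [ 0.95582731 -0.29392883]
mouth -0.0013356430016182967 [ 0.95582731 -0.29392883]
collar 333 [0.64119268 0.18970895]
plug 73 [0.64013581 0.18959879]
```

```bash

python3 -m inch '[[-0.001,0,0.03,0,0,0,0.95],[-0.001,0,0.045,0,0,0,0.95],[-0.001,0,0.052,0,0,0,0.95],[-0.001,0,0.058,0,0,0,0.95],[-0.001,0,0.062,0,0,0,0.95],[-0.001,0,0.062,0,0,0,0.95]]' 120
python3 -m inch '[[0,0,0.003,0,0,0,0.95],[0,0,0.005,0,0,0,0.95],[0,0,0.005,0,0,0,0.95]]'
```

```text
time: 9.18
ee_pos: [0.6399, 0.1918, 0.1988]
tcp_rot: [-179.9, 0.0, -106.0]
wrist_force: [0.2, -0.5, -2.8]
opening: 0.0395
time: 9.43
ee_pos: [0.6403, 0.1922, 0.1948]
tcp_rot: [-179.8, 0.1, -106.0]
wrist_force: [-0.4, -2.5, 2.6]
opening: 0.0396
```

```bash

python3 -m inch '[[0,0,0.003,0,0,0,0.95],[0,0,0.006,0,0,0,0.95],[0,0,0.006,0,0,0,0.95],[0,0,0.006,0,0,0,0.95]]'
python3 -m inch '[[0,0,0.003,0,0,0,0.95],[0,0,0.006,0,0,0,0.95],[0,0,0.006,0,0,0,0.95],[0,0,0.006,0,0,0,0.95]]'
```

```text
time: 9.77
ee_pos: [0.6403, 0.1922, 0.1892]
tcp_rot: [-179.7, 0.1, -106.0]
wrist_force: [-1.2, -2.6, 7.7]
opening: 0.0394
time: 10.1
ee_pos: [0.6403, 0.1922, 0.1878]
tcp_rot: [-179.5, 0.2, -106.0]
wrist_force: [-8.4, -4.2, 30.4]
opening: 0.0392
```

Fully home: the force jumped to 30 N with the underside at about 0.157. I'll ease off a little and twist clockwise (positive about the tool's z, which points down).

```bash

python3 -m inch '[[0,0,-0.003,0,0,0,0.95],[0,0,-0.003,0,0,0.08,0.95],[0,0,-0.003,0,0,0.17,0.95],[0,0,-0.003,0,0,0.26,0.95],[0,0,-0.003,0,0,0.35,0.95],[0,0,-0.003,0,0,0.44,0.95],[0,0,-0.003,0,0,0.53,0.95],[0,0,-0.003,0,0,0.62,0.95],[0,0,-0.003,0,0,0.7,0.95],[0,0,-0.003,0,0,0.7,0.95]]'
python3 -c "
from h import *
st();print(rel([.6403,.1922,.1878],-191))"
```

```text
time: 10.93
ee_pos: [0.6409, 0.1929, 0.188]
tcp_rot: [-179.8, 0.4, -146.4]
wrist_force: [-0.6, -0.2, 13.6]
opening: 0.0396
10.9333 [ 16.8  20.9  24.1  92.7  -0.  -16.9] [0.6409 0.1929 0.188 ] [-179.84    0.43 -146.37] [-0.6 -0.2 13.6] [-0.06  0.01 -0.19] 0.0396
(array([ 0.0009, -0.0003,  0.0002]), array([2.000e-04, 8.300e-03, 7.789e-01]))
```

```bash

python3 -m inch '[[0,0,0.001,0,0,0.09,0.95],[0,0,0.002,0,0,0.18,0.95],[0,0,0.002,0,0.004,0.27,0.95],[0,0,0.002,0,0.004,0.36,0.95],[0,0,0.002,0,0.008,0.45,0.95],[0,0,0.002,0,0.008,0.54,0.95],[0,0,0.002,0,0.008,0.63,0.95],[0,0,0.002,0,0.008,0.7,0.95],[0,0,0.002,0,0.008,0.74,0.95],[0,0,0.002,0,0.008,0.77,0.95],[0,0,0.002,0,0.008,0.77,0.95]]'
python3 -c "
from h import *
st()"
```

```text
time: 11.85
ee_pos: [0.6406, 0.1935, 0.1879]
tcp_rot: [179.9, 0.1, 169.8]
wrist_force: [-5.6, 2.1, 24.1]
opening: 0.0397
11.85 [16.8 21.3 24.6 93.2  0.  27. ] [0.6406 0.1935 0.1879] [1.7990e+02 8.0000e-02 1.6978e+02] [-5.6  2.1 24.1] [-0.03  1.02  0.57] 0.0397
```

```bash

python3 -m inch '[[0,0,0,0,0,0.02,0.95],[0,0,0,0,0,0.04,0.95],[0,0,0,0,0,0.04,0.95],[0,0,0,0,0,0.04,0.95]]'
python3 - <<'E'
from h import *
st()
p,d=shot('side');cv2.imwrite('pics/s5.png',cv2.resize(p[130:210,215:305,::-1],(675,600),interpolation=cv2.INTER_CUBIC))
E
```

```text
time: 12.18
ee_pos: [0.64, 0.1938, 0.1879]
tcp_rot: [179.9, 0.0, 167.7]
wrist_force: [-8.0, 1.8, 25.8]
opening: 0.0398
12.1833 [16.8 21.3 24.5 93.2  0.1 29.1] [0.64   0.1938 0.1879] [1.7991e+02 1.0000e-02 1.6773e+02] [-8.   1.8 25.8] [0.06 1.59 2.15] 0.0398
```

View pics/s5.png

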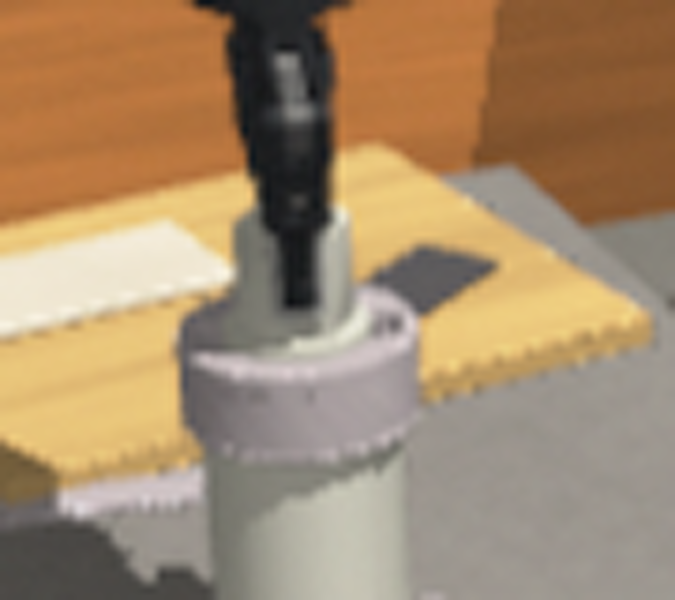

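The cap is seated flush in the collar: the plug top is at rim level near (330,340), the gap at (390,320) is empty, and the pads are still on the hexagon. The twist torque rose from 0.6 to 2.2 N m over the last 2°, so the lugs are at their stops. I'll let it settle and hand in.

```bash

python3 -m inch '[[0,0,0.001,0,0,-0.01,0.95],[0,0,0.001,0,0,-0.01,0.95],[0,0,0.001,0,0,-0.01,0.95],[0,0,0.001,0,0,-0.01,0.95]]' 120
python3 -c "
from h import *
st();order.job_done();st()"
```

```text
time: 12.57
ee_pos: [0.64, 0.1938, 0.1878]
tcp_rot: [179.9, 0.1, 168.2]
wrist_force: [-11.2, 1.5, 30.3]
opening: 0.0392
12.5667 [16.8 21.2 24.5 93.1  0.1 28.6] [0.64   0.1938 0.1878] [1.7987e+02 6.0000e-02 1.6823e+02] [-11.2   1.5  30.3] [-0.02  1.97  1.16] 0.0392
the job is handed in; nothing more can be done
the job is handed in; nothing more can be done
```

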